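# Clip the weighing basket onto the hook scale

## Robot

A 6-joint arm with a two-finger parallel gripper is mounted at the origin on a cart in front of the work surface, level with it; the furniture and walls round the work are solid. World frame = base frame: x ahead of the robot, y to its left, z up, the work surface at z = 0. Lengths are in m, angles in rad, forces in N, time in s.
With the tool pointing down it reaches from about 0.25 to 0.775 m from the base axis. Payload 4 kg.
Tool frame: the origin (TCP) lies at the centre of the arm's flange, where the gripper is bolted on; the fingertips stand 199 mm ahead of it and the grasp point (between the pads) lies 180 mm ahead of it (robot.tcp_to_tips is the z of the fingertips in the tool frame, in m); z points along the fingers, y is the line along which they close (so a half turn about z gives the same grasp; the last joint's range is limited). The gripper opens to 94 mm and grips with 3 to 60 N. Pads are 16 mm wide; open, the fingers measure 119 mm over their backs; the gripper's body (75 mm by 177 mm) begins 78 mm behind the grasp point.
Start: joints at [1.164, 0.087, 1.371, -0, 1.684, -0.103], TCP at [0.165, 0.525, 0.405] pointing down, gripper open.
Joint ranges: [-3.1, 3.1], [-0.76, 2.03], [0.27, 2.55], [-1.08, 4.22], [0.17, 2.65], [-2.57, 2.57]. Speed limits (rad/s): [2.79, 2.79, 3.14, 3.14, 3.14, 3.14].

## Interface

Orientations are given as [roll, pitch, yaw] about the fixed x, y, z axes, in that order (R = Rz(yaw) Ry(pitch) Rx(roll)).
In Python, from bench import robot gives the robot as it stands.
- The arm moves only by the tool play_rows, never from a script. Its arguments are lists of equal length, an entry for each row: "translation": the shift along the tool's x, y, z scaled (see below), a list of three; "twist": the turn, a rotation vector about the tool's x, y, z scaled (see below), a list of three; "gripper": the opening, from -1 (shut) to 1 (fully open). A call has 1 to 8 rows; each row shifts and turns the commanded pose from where the row before left it, along the tool's axes as they then stand; what a row does not reach is not made up. The controller multiplies each number of a shift by 0.04 m and each number of a turn by 0.1 rad. A row lasts 1/10 s, in which the tool goes at most 50 mm and 8.59 degrees, less where a joint would pass 70% of its speed; a pose out of reach is approached as far as the arm can. A call with a number of a shift or a turn outside -1 to 1 is refused whole. A call with a gripper value outside its range is refused whole. The fingers move at their own pace and stop on an object; the grip force is fixed at half the most. Time passes only in rows, so rows that do not move let the fingers close. It gives the time, the measured TCP pose, the force, the opening and the grip force at its end, in the units of the state.
- robot.get_obs(): the state, without advancing time (a new reading comes with each control period).
- robot.snapshot(name): name is "side" or "top" or "wrist"; returns the picture (420x560x3 uint8, red, green, blue); there is no depth.
- robot.camera_model(name): a dict with "camera_matrix" (3x3 intrinsics, pixels), "rvec" (rotation vector, rad) and "tvec" (3), from world to camera coordinates, as OpenCV has them. Camera axes: x right, y down, z forward; pixel columns grow to the right and rows downward; lengths in m; the calibration is good to about 2 mm. A picture is of the moment at which its call begins: read the wrist's pose just before it. camera_model takes no time and is no camera call; for the wrist camera it gives the pose at the moment of the call.
- robot.close_job(): hands the job in; it is judged then, once.
Trained networks look in the newest picture that a camera, given by its name, has taken for a name from the list of things; names that differ only in an ending like _2 or _b are one class to them, and where a whole thing is asked for, a point or a joint stands for the part that bears it (a point fixed in the world has none). Each returns a list of dicts, best first, with "score" (0 to 1); they miss things now and then, are a little off and sometimes report something else, mostly with a low value. They report only what shows in the picture. A call takes as long as a camera call. They do not tell look-alikes from the thing itself.
- robot.recognise(name, camera): "centre" ([x, y, z] in m, in world coordinates, good to about 4 mm: the middle of the surface that is visible of it).
- robot.spot_point(name, camera): "centre" ([x, y, z] in m, in world coordinates, good to about 4 mm: a listed point, or the origin of a listed thing).
The state is a dict: "time": time; "joint_positions": joint angles; "qvel": joint speeds; "joint_torque": joint torques, N m; "tool_pos": TCP position; "ee_rot": TCP orientation; "wrist_force": force on the tool from outside, world axes, zero at the start; "wrist_torque": the same for the moment, N m; "width": finger opening in m; "finger_force": force on a finger pad.
Only numpy, scipy, OpenCV 4.12 (cv2) and the standard library are available. Lean on these libraries where they do the work, as an engineer would, in place of code of your own. Each camera call takes 0.05 s, during which the arm holds its last target. There are 200 camera calls.

## Task

Weigh the garlic: take the steel basket with the garlic in it by the top of its wire handle and press the handle down past the sprung gate of the hook scale until the gate has snapped shut over it. Tug the handle gently upward against the shut gate to prove that it is locked in, then let go so that the basket hangs still and free from the hook. The scale takes 2 kg at most, so never push or pull its hook harder than that, keep the garlic in the basket and leave the jar, the glass and the tub where they stand.

Things in the scene. Friction and masses are not known exactly. Their poses are not given: they have to be found in the camera images.
- scale_foot: Foot of the hook scale, fixed to the worktop: steel plate 200 x 120 mm, top 11 mm above the worktop. Origin: centre of its underside; x axis from the hook end to the column. A sprung arm 12 mm square runs from the scale's head in -x and ends in a steel hook open to above. The head's height was set by hand and is not measured: the hook's throat floor lies 195 to 240 mm above the worktop.
- column (a point): Point on the foot plate on the column's axis (foot x = +70 mm), axes as the foot's. Column 34 mm wide, its collar 42 mm, with a clamp knob to -y. On top the white head, 60 x 78 x 58 mm, with a display; its front lies 120 mm behind the hook, its top 51 mm above the throat floor. Nothing stands above hook and arm.
- hook_plumb (a point): Point on the foot plate plumb below the middle of the hook's throat (foot x = -70 mm), axes as the foot's. Hook: 9 mm round bar bent in the x-z plane, throat 20 mm wide (x = -10 to +10 mm from here), shank on the +x side, nose on the -x side, leaning 3 mm outward, nose top 35 mm above the throat floor, underside 10 mm below it. The nose goes through the handle's opening from the -x side.
- gate (a joint): Brass gate, rad: 0 shut, to 1.3 swung down into the throat. A strip 21 x 8.5 x 4 mm, hinged at the shank (x = +12.5 mm), level when shut, top 29 mm above the throat floor, tip at the nose. Opens only downward against a spring (0.1 N m + 0.09 per rad). The wire needs 6 to 14 N to pass, best 4 mm from the middle toward the nose (x = -4 mm); 15 to 20 mm down the gate snaps shut above it.
- scale_arm (a joint): Travel of the sprung arm with the hook, m: 0 = unloaded, + = down; 1 mm per 3 N (20 N = 6.7 mm), stops at 9 mm either way. The reading is too rough to weigh with.
- basket: Round steel pan 114 mm across, 42 mm high, 0.22 to 0.37 kg, garlic inside. Origin: centre of its underside, z up. Its upright handle, a 6 mm wire in the basket's y-z plane, rises from the rim at y = +-60 mm and narrows to two upright lengths at y = +-24 mm (z = 130 to 153 mm) joined by a round top. The opening at y = 0 reaches from the garlic (61 mm above the underside) to z = 164 mm.
- bail_top (a point): Middle of the top of the wire handle, on the wire's centre line, 167.5 mm above the basket's underside; axes as the basket's.
- bail_grip (a point): Midway between the two upright lengths of the handle, 143 mm above the underside: grip here across the basket's y axis, one finger outside each upright, 54 mm apart, from above.
- garlic: A garlic bulb, 56 mm across, loose in the basket. Origin: centre of its underside.
- spice_jar: Spice jar with a yellow cap, 45 mm across, 100 mm high; leave alone. Origin: centre of its underside.
- glass: Clear waisted tea glass, 65 mm across, 88 mm high; leave alone. Origin: centre of its underside.
- food_tub: Clear food tub with a red lid, 89 x 119 x 56 mm; leave alone. Origin: centre of its underside.
Not all that is in view belongs to the job. What is shaped like the garlic but red or yellow is not meant.

How it is judged:
By the outcome, as a careful person would: the job done as asked, in the order asked, and still so for the second after the job is handed in, with the robot touching nothing.
It also fails if it takes over 58 s, if anything falls off the work surface, if the arm or the gripper's body presses on something with over 40 N, if the wrist force passes 120 N, or if a joint passes its speed limit or range.

## Working session

There is one attempt and no reset: what is moved stays moved. The work goes in short steps, Python scripts to look and compute and a tool call to move; the robot and the scene stay as the last step left them, time stands still between calls to the robot, and variables do not carry over. Pictures are saved under pics/ and viewed, at most 11 in all, crops included, and the job is handed in when it is done.

Besides the shell and the picture viewer there is one more tool, called after "Request:" as name(argument=value, ...) on one line, values as JSON. play_rows: Moves the arm, as the interface text tells. Its arguments: {"type":"object","properties":{"translation":{"type":"array","items":{"type":"array","items":{"type":"number","minimum":-1,"maximum":1}}},"twist":{"type":"array","items":{"type":"array","items":{"type":"number","minimum":-1,"maximum":1}}},"gripper":{"type":"array","items":{"type":"number"}}},"required":["translation","twist","gripper"]}

```bash
ls; mkdir -p pics; cat > h.py <<'E'
from bench import robot
import cv2, numpy as np
def snap(c,fn=None,crop=None,scale=1):
    im=robot.snapshot(c)[:,:,::-1].copy()
    if crop: x0,y0,x1,y1=crop; im=im[y0:y1,x0:x1]
    if scale!=1: im=cv2.resize(im,None,fx=scale,fy=scale,interpolation=cv2.INTER_CUBIC)
    if fn: cv2.imwrite('pics/'+fn,im)
    return im
def proj(c,p):
    m=robot.camera_model(c)
    return cv2.projectPoints(np.array(p,float).reshape(-1,3),np.array(m['rvec'],float),np.array(m['tvec'],float),np.array(m['camera_matrix'],float),None)[0].reshape(-1,2)
def ray(c,px):
    m=robot.camera_model(c);R=cv2.Rodrigues(np.array(m['rvec'],float))[0];t=np.array(m['tvec'],float).ravel()
    d=R.T@np.linalg.inv(np.array(m['camera_matrix']))@np.array([px[0],px[1],1.]);return -R.T@t,d/np.linalg.norm(d)
def atz(c,px,z):
    o,d=ray(c,px);return o+d*(z-o[2])/d[2]
E
python3 - <<'E'
from h import *
np.set_printoptions(precision=4,suppress=True)
a=snap('side');b=snap('top')
cv2.imwrite('pics/a_side.png',a);cv2.imwrite('pics/a_top.png',b)
for c in('side','top'):
    for n in('scale_foot','hook_plumb','column','basket','bail_top','bail_grip','garlic','spice_jar','glass','food_tub'):
        print(c,n,[(np.round(r['centre'],4).tolist(),round(r['score'],2),proj(c,r['centre']).round().tolist()[0]) for r in robot.spot_point(n,c)][:3])
print(robot.get_obs())
E
```

```text
pics
side scale_foot [([0.5691, 0.1257, 0.0018], 0.96, [268.0, 297.0])]
side hook_plumb [([0.4981, 0.1109, 0.0124], 0.98, [295.0, 289.0])]
side column [([0.6416, 0.1379, 0.0108], 0.85, [240.0, 300.0])]
side basket [([0.4789, -0.169, 0.0002], 0.61, [293.0, 228.0])]
side bail_top [([0.4757, -0.1739, 0.1627], 0.69, [294.0, 183.0]), ([0.5001, 0.1117, 0.013], 0.42, [294.0, 289.0])]
side bail_grip [([0.4772, -0.1691, 0.1432], 0.61, [294.0, 190.0])]
side garlic [([0.4424, 0.2712, -0.0034], 0.82, [324.0, 340.0]), ([0.5803, 0.2728, -0.0011], 0.7, [266.0, 344.0]), ([0.4401, -0.2992, -0.0018], 0.61, [301.0, 205.0])]
side spice_jar [([0.4805, 0.3646, -0.0026], 0.96, [313.0, 375.0])]
side glass [([0.3868, -0.0169, 0.0003], 0.59, [329.0, 258.0])]
side food_tub [([0.4592, -0.4763, -0.0056], 0.57, [291.0, 179.0]), ([0.4798, -0.1706, 0.0017], 0.31, [293.0, 228.0])]
top scale_foot [([0.5718, 0.1243, 0.0006], 0.81, [233.0, 189.0])]
top hook_plumb [([0.5026, 0.1135, 0.0105], 0.72, [228.0, 206.0])]
top column [([0.6366, 0.1391, 0.0086], 0.58, [236.0, 171.0])]
top basket [([0.4765, -0.1689, -0.0007], 0.65
[... 350 characters left out ...]
331.0, 265.0])]
top spice_jar [([0.4786, 0.3624, 0.0026], 0.5, [163.0, 188.0])]
top glass [([0.3875, -0.0163, 0.004], 0.91, [249.0, 248.0])]
top food_tub [([0.4626, -0.4745, -0.0031], 0.58, [379.0, 277.0])]
{'time': 1.1, 'joint_positions': array([ 1.1639,  0.0872,  1.3707, -0.    ,  1.6836, -0.1031]), 'qvel': array([ 0.    ,  0.0026, -0.0007,  0.0007,  0.0002,  0.0013]), 'joint_torque': array([ -0.0001, -34.0052, -30.2605,   0.0717,   0.0236,   0.    ]), 'tool_pos': array([0.1645, 0.5248, 0.4047]), 'ee_rot': array([3.1415, 0.    , 2.8378]), 'wrist_force': array([-0.5131,  0.7451,  0.3313]), 'wrist_torque': array([-0.0198, -0.0132, -0.0439]), 'finger_force': 0.0, 'width': 0.09384299339303881}
```

View pics/a_side.png

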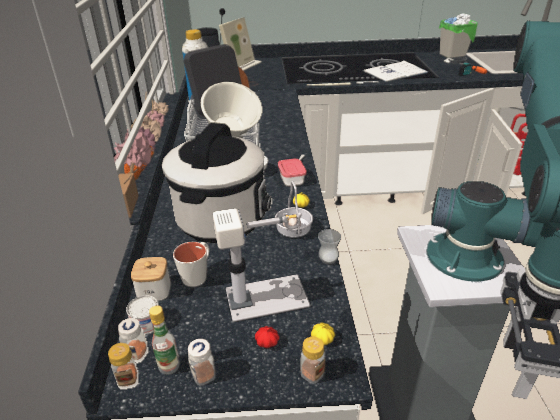

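View pics/a_top.png

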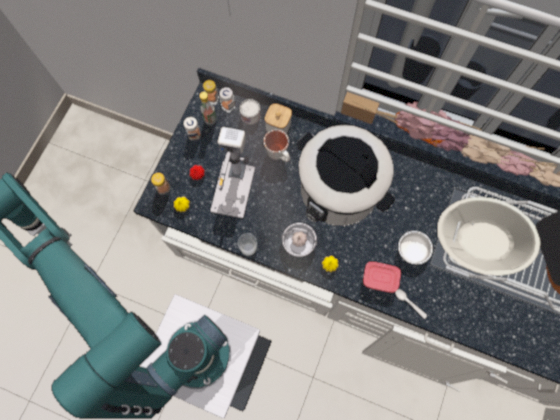

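Side view: the scale foot is at (268,297), the head at (229,230) and the basket with its upright handle at (294,222). Look-alikes for the garlic are red (267,338), yellow (323,334) and yellow (301,200). The white bulb inside the basket, (294,222) side and (299,240) top, is the one meant, and I'll check it close up from the wrist.

Request:
play_rows(translation=[[-0.7, -0.8, -0.3], [-0.75, -0.85, -0.3], [-0.75, -0.85, -0.3], [-0.75, -0.85, -0.3], [-0.75, -0.85, -0.3], [-0.75, -0.85, -0.3], [-0.75, -0.85, -0.3], [-0.75, -0.85, -0.3]], twist=[[0, 0, 0], [0, 0, 0], [0, 0, 0], [0, 0, 0], [0, 0, 0], [0, 0, 0], [0, 0, 0], [0, 0, 0]], gripper=[1, 1, 1, 1, 1, 1, 1, 1])

```text
time: 1.9
tool_pos: [0.3108, 0.1942, 0.5015]
ee_rot: [3.141, 0.001, 2.838]
wrist_force: [0.4, 0.8, -0.3]
width: 0.0939
finger_force: 0.0
```

Request:
play_rows(translation=[[-0.75, -0.85, 0], [-0.75, -0.85, 0], [-0.75, -0.85, 0], [-0.75, -0.85, 0], [-0.75, -0.85, 0], [-0.6, -0.75, 0], [0, 0, 0]], twist=[[0, 0, 0], [0, 0, 0], [0, 0, 0], [0, 0, 0], [0, 0, 0], [0, 0, 0], [0, 0, 0]], gripper=[1, 1, 1, 1, 1, 1, 1])

```text
time: 2.6
tool_pos: [0.4182, -0.0504, 0.4996]
ee_rot: [-3.14, -0.001, 2.831]
wrist_force: [-0.1, -0.4, 0.3]
width: 0.0938
finger_force: 0.0
```

```bash
python3 - <<'E'
from h import *
np.set_printoptions(precision=4,suppress=True)
o=robot.get_obs();print(o['tool_pos'],o['ee_rot'],o['joint_positions'])
snap('wrist','w1.png')
for n in('basket','bail_top','bail_grip','garlic','hook_plumb','scale_foot'):
    print(n,[(np.round(r['centre'],4).tolist(),round(r['score'],2),proj('wrist',r['centre']).round().tolist()[0]) for r in robot.spot_point(n,'wrist')][:3])
print(ray('wrist',(280,210)))
E
```

```text
[ 0.4182 -0.0504  0.4996] [-3.1403 -0.0015  2.8312] [-0.2543 -0.1992  1.4565 -0.0012  1.8858 -1.5151]
basket [([0.4784, -0.1735, 0.0022], 0.58, [215.0, 240.0]), ([0.5052, 0.1161, 0.008], 0.18, [412.0, 201.0])]
bail_top [([0.4776, -0.167, 0.1693], 0.56, [187.0, 292.0]), ([0.4799, -0.1737, 0.1467], 0.5, [188.0, 286.0])]
bail_grip [([0.479, -0.1725, 0.144], 0.88, [189.0, 283.0])]
garlic [([0.4379, -0.2976, -0.0003], 0.95, [126.0, 238.0]), ([0.4814, -0.1665, 0.0018], 0.93, [219.0, 241.0]), ([0.5748, 0.2692, 0.0009], 0.61, [522.0, 214.0])]
hook_plumb [([0.5052, 0.1157, 0.0095], 0.66, [411.0, 201.0])]
scale_foot [([0.5724, 0.1243, 0.0002], 0.67, [424.0, 241.0])]
(array([ 0.3523, -0.0255,  0.4811]), array([ 0.226 , -0.0821, -0.9707]))
```

View pics/w1.png

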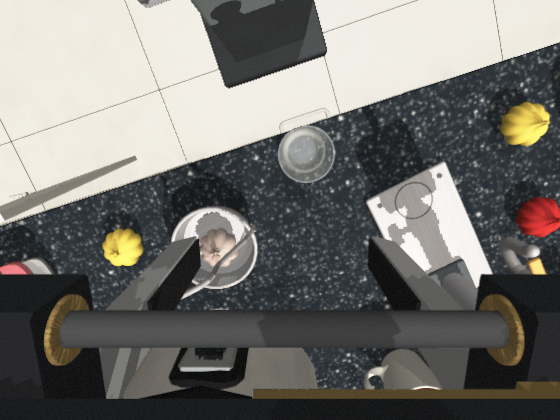

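```bash
python3 - <<'E'
from h import *
np.set_printoptions(precision=4,suppress=True)
p=atz('wrist',(255,225),0.042);print(p,p-np.array([.478,-.170,0]))
print('foot edge',[atz('wrist',q,0.011) for q in((367,203),(443,163))])
c=np.array([.478,-.170,0])
a=snap('top');cv2.imwrite('pics/top_c.png',cv2.resize(a[190:280,250:350],None,fx=8,fy=8,interpolation=cv2.INTER_CUBIC)[:600])
b=snap('side');cv2.imwrite('pics/side_c.png',cv2.resize(b[170:270,200:350],None,fx=5,fy=5,interpolation=cv2.INTER_CUBIC))
for y in range(-90,90,15):
    t=np.radians(y);u=np.array([-np.sin(t),np.cos(t),0])
    print(y,[proj(k,[c+u*s*.06+[0,0,.045] for s in(-1,1)]).round().ravel().tolist() for k in('wrist','top','side')])
E
```

```text
[ 0.4644 -0.1009  0.042 ] [-0.0136  0.0691  0.042 ]
foot edge [array([0.4885, 0.0553, 0.011 ]), array([0.4647, 0.1687, 0.011 ])]
-90 [[194.0, 208.0, 225.0, 288.0], [293.0, 254.0, 305.0, 222.0], [313.0, 216.0, 274.0, 218.0]]
-75 [[184.0, 213.0, 235.0, 284.0], [297.0, 255.0, 301.0, 221.0], [311.0, 213.0, 275.0, 221.0]]
-60 [[175.0, 220.0, 243.0, 277.0], [302.0, 255.0, 297.0, 221.0], [309.0, 210.0, 277.0, 223.0]]
-45 [[169.0, 230.0, 249.0, 268.0], [306.0, 254.0, 292.0, 223.0], [306.0, 208.0, 281.0, 225.0]]
-30 [[166.0, 240.0, 253.0, 258.0], [310.0, 251.0, 288.0, 225.0], [301.0, 207.0, 285.0, 227.0]]
-15 [[166.0, 251.0, 254.0, 248.0], [313.0, 248.0, 285.0, 228.0], [297.0, 206.0, 290.0, 228.0]]
0 [[169.0, 261.0, 252.0, 237.0], [315.0, 244.0, 283.0, 232.0], [292.0, 206.0, 295.0, 228.0]]
15 [[174.0, 271.0, 247.0, 227.0], [316.0, 240.0, 282.0, 236.0], [287.0, 206.0, 300.0, 228.0]]
30 [[182.0, 279.0, 239.0, 218.0], [316.0, 236.0, 282.0, 240.0], [283.0, 208.0, 305.0, 226.0]]
45 [[192.0, 285.0, 229.0, 211.0], [315.0, 231.0, 283.0, 245.0], [279.0, 210.0, 309.0, 224.0]]
60 [[203.0, 289.0, 218.0, 207.0], [313.0, 228.0, 285.0, 248.0], [276.0, 212.0, 311.0, 221.0]]
75 [[214.0, 290.0, 206.0, 206.0], [309.0, 225.0, 289.0, 252.0], [274.0, 215.0, 313.0, 219.0]]
```

View pics/side_c.png

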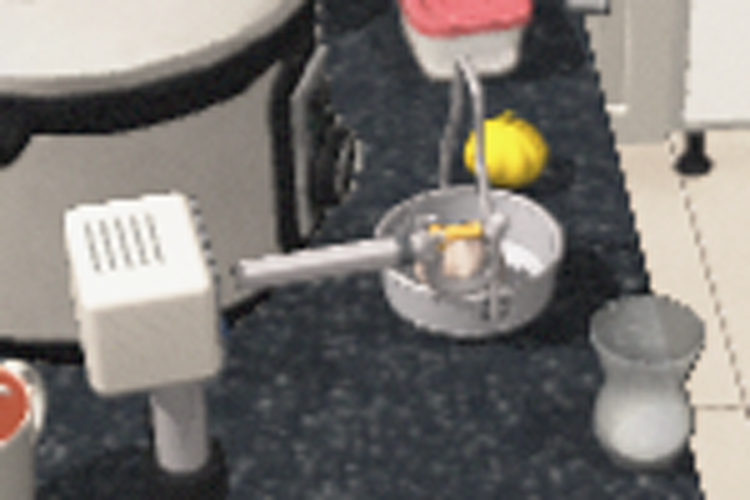

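The close crop shows the white garlic in the basket under the handle, with the handle legs at about (445,185) and (497,300). The brass gate is at (455,230), and the scale's head is on the left. The basket's yaw is about 12°, close to the foot's.

```bash
cat >> h.py <<'E'
from scipy.spatial.transform import Rotation as Ro
def togo(target,yaw=None):
    o=robot.get_obs();R=Ro.from_euler('xyz',o['ee_rot'])
    d=R.inv().apply(np.array(target)-o['tool_pos'])/0.04
    t=None
    if yaw is not None: t=(R.inv()*Ro.from_euler('xyz',[np.pi,0,yaw])).as_rotvec()/0.1
    print('pos',o['tool_pos'].round(4),'rot',o['ee_rot'].round(3),'F',o['wrist_force'].round(1),'units',d.round(2),t if t is None else t.round(2))
E
python3 - <<'E'
from h import *
np.set_printoptions(precision=4,suppress=True)
for px in((291,216),):
    o,d=ray('side',px);c=np.array([.5025,.1125,0]);z=np.array([0,0,1.])
    A=np.stack([d,-z],1);s=np.linalg.lstsq(A,c-o,rcond=None)[0];print('gate z',s[1],'miss',o+d*s[0]-c-z*s[1])
c=np.array([.478,-.170,.38]);togo(c,np.pi+.21)
R1=Ro.from_euler('xyz',[np.pi,0,np.pi+.21]);print(R1.inv().apply(c-robot.get_obs()['tool_pos'])/.04)
E
```

```text
gate z 0.24984448091495598 miss [ 0.0047 -0.0004  0.    ]
pos [ 0.4167 -0.0459  0.501 ] rot [3.141 0.001 2.84 ] F [-0.3  0.2  0.4] units [-2.38 -2.51  3.03] [-0.    0.01 -5.12]
[-0.8519 -3.3529  3.0254]
```

Request:
play_rows(translation=[[0, 0, 0], [0, 0, 0], [0, 0, 0], [0, 0, 0], [0, 0, 0], [0, 0, 0], [0, 0, 0]], twist=[[0, 0, -0.9], [0, 0, -0.9], [0, 0, -0.9], [0, 0, -0.9], [0, 0, -0.9], [0, 0, -0.7], [0, 0, 0]], gripper=[1, 1, 1, 1, 1, 1, 1])

```text
time: 3.75
tool_pos: [0.4169, -0.0464, 0.5008]
ee_rot: [-3.142, 0.0, -2.924]
wrist_force: [-0.1, -0.5, 1.0]
width: 0.094
finger_force: 0.0
```

```bash
python3 - <<'E'
from h import *
togo([.478,-.170,.46],np.pi+.21)
E
```

```text
pos [ 0.4169 -0.0464  0.5008] rot [-3.142  0.    -2.924] F [-0.1 -0.5  1. ] units [-0.83 -3.35  1.02] [-0.    0.    0.07]
```

Request:
play_rows(translation=[[-0.2, -0.8, 0.2], [-0.2, -0.9, 0.2], [-0.2, -0.9, 0.3], [-0.2, -0.75, 0.3], [0, 0, 0], [0, 0, 0]], twist=[[0, 0, 0], [0, 0, 0], [0, 0, 0], [0, 0, 0], [0, 0, 0], [0, 0, 0]], gripper=[1, 1, 1, 1, 1, 1])

```text
time: 4.35
tool_pos: [0.4772, -0.1709, 0.4601]
ee_rot: [3.14, -0.001, -2.927]
wrist_force: [-0.6, -0.2, -0.4]
width: 0.0938
finger_force: 0.0
```

```bash
python3 - <<'E'
from h import *
im=snap('wrist')
c=np.array([.478,-.170,0])
for y,col in((8,(0,0,255)),(16,(0,255,0))):
    t=np.radians(y);u=np.array([-np.sin(t),np.cos(t),0])
    pts=[c+u*a+[0,0,z] for a,z in((-.06,.042),(-.024,.13),(-.024,.153),(0,.1675),(.024,.153),(.024,.13),(.06,.042))]
    cv2.polylines(im,[proj('wrist',pts).round().astype(int)],False,col,1)
cv2.imwrite('pics/w2.png',cv2.resize(im,None,fx=1.4,fy=1.4))
for n in('basket','bail_top','bail_grip'):
    print(n,[(np.round(r['centre'],4).tolist(),round(r['score'],2)) for r in robot.spot_point(n,'wrist')][:2])
togo([.478,-.170,.323],np.pi+.21)
E
```

```text
basket [([0.477, -0.1743, 0.0015], 0.67)]
bail_top [([0.479, -0.1698, 0.1694], 0.83)]
bail_grip [([0.4769, -0.1751, 0.1426], 0.63)]
pos [ 0.4767 -0.1698  0.462 ] rot [-3.140e+00  2.000e-03 -2.924e+00] F [ 0.   0.1 -0.1] units [-0.02 -0.01  3.47] [-0.01  0.02  0.07]
```

View pics/w2.png

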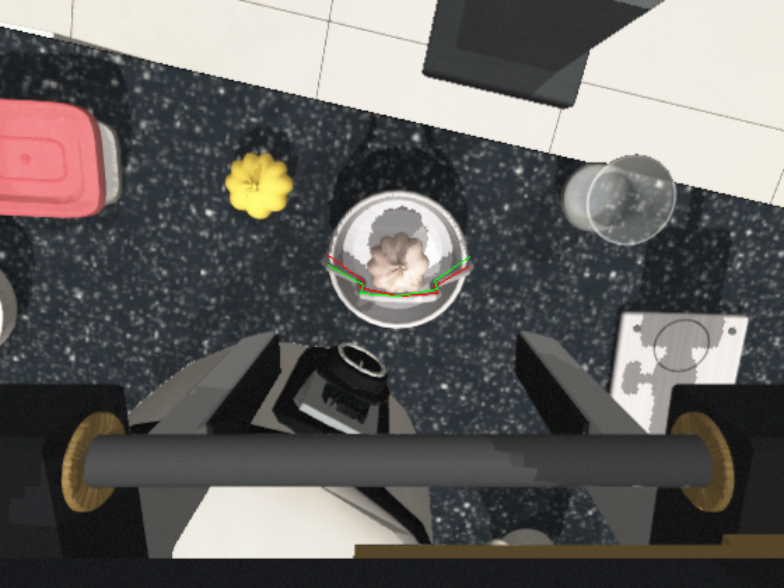

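The wrist view shows the overlay fitting with the handle (top at 400,300) at a yaw of about 12°, 2 mm further out in x. The garlic is at (400,263). I'll descend and grip.

Request:
play_rows(translation=[[-0.08, 0, 0.8], [0, 0, 0.8], [0, 0, 0.8], [0, 0, 0.6], [0, 0, 0.42], [0, 0, 0]], twist=[[0, 0, 0.05], [0, 0, 0], [0, 0, 0], [0, 0, 0], [0, 0, 0], [0, 0, 0]], gripper=[1, 1, 1, 1, 1, 1])

```text
time: 5.15
tool_pos: [0.4794, -0.1691, 0.3217]
ee_rot: [3.139, -0.004, -2.929]
wrist_force: [0.3, -0.1, 0.6]
width: 0.0939
finger_force: 0.0
```

Request:
play_rows(translation=[[0, 0, 0], [0, 0, 0], [0, 0, 0], [0, 0, 0], [0, 0, 0], [0, 0, 0], [0, 0, 0], [0, 0, 0]], twist=[[0, 0, 0], [0, 0, 0], [0, 0, 0], [0, 0, 0], [0, 0, 0], [0, 0, 0], [0, 0, 0], [0, 0, 0]], gripper=[0.4, 0.1, 0, -0.2, -0.4, -0.6, -1, -1])

```text
time: 5.95
tool_pos: [0.4803, -0.17, 0.3243]
ee_rot: [3.141, 0.001, -2.93]
wrist_force: [-0.4, 2.2, 3.0]
width: 0.0539
finger_force: 29.6
```

Request:
play_rows(translation=[[0, 0, -0.1], [0, 0, -0.2], [0, 0, -0.4], [0, 0, -0.6], [0, 0, -0.6], [0, 0, -0.6], [0, 0, -0.4], [0, 0, -0.15]], twist=[[0, 0, 0], [0, 0, 0], [0, 0, 0], [0, 0, 0], [0, 0, 0], [0, 0, 0], [0, 0, 0], [0, 0, 0]], gripper=[-1, -1, -1, -1, -1, -1, -1, -1])

```text
time: 6.75
tool_pos: [0.4802, -0.1705, 0.448]
ee_rot: [-3.139, 0.003, -2.931]
wrist_force: [-0.2, -0.0, -2.9]
width: 0.0531
finger_force: 29.3
```

Request:
play_rows(translation=[[0, 0.1, 0], [0, 0.25, 0], [0, 0.4, 0], [0, 0.5, 0], [0, 0.5, 0], [0, 0.5, 0], [0, 0.5, 0], [0, 0.5, 0]], twist=[[0, 0, 0], [0, 0, 0], [0, 0, 0], [0, 0, 0], [0, 0, 0], [0, 0, 0], [0, 0, 0], [0, 0, 0]], gripper=[-1, -1, -1, -1, -1, -1, -1, -1])

```text
time: 7.55
tool_pos: [0.452, -0.0412, 0.4448]
ee_rot: [3.14, -0.002, -2.929]
wrist_force: [-0.1, 0.4, -2.5]
width: 0.0537
finger_force: 29.3
```

Request:
play_rows(translation=[[0, 0.5, 0], [0, 0.5, 0], [0, 0.5, 0], [0, 0.5, 0], [0, 0.5, 0], [0, 0.4, 0], [0, 0.25, 0], [0, 0.1, 0]], twist=[[0, 0, 0], [0, 0, 0], [0, 0, 0], [0, 0, 0], [0, 0, 0], [0, 0, 0], [0, 0, 0], [0, 0, 0]], gripper=[-1, -1, -1, -1, -1, -1, -1, -1])

```text
time: 8.35
tool_pos: [0.4249, 0.0852, 0.4453]
ee_rot: [3.141, -0.001, -2.928]
wrist_force: [0.8, -1.0, -3.1]
width: 0.0535
finger_force: 29.3
```

Request:
play_rows(translation=[[0, 0, 0], [0, 0, 0], [0, 0, 0]], twist=[[0, 0, 0], [0, 0, 0], [0, 0, 0]], gripper=[-1, -1, -1])

```text
time: 8.65
tool_pos: [0.4258, 0.0835, 0.4457]
ee_rot: [-3.141, -0.0, -2.931]
wrist_force: [-0.6, -0.3, -2.1]
width: 0.0534
finger_force: 29.3
```

```bash
python3 - <<'E'
from h import *
im=snap('side');cv2.imwrite('pics/s3.png',cv2.resize(im[150:320,190:400],None,fx=3.4,fy=3.4,interpolation=cv2.INTER_CUBIC))
for cam in('side','wrist','top'):
  if cam!='side': im=snap(cam); cv2.imwrite(f'pics/{cam}3.png',im)
  for n in('bail_top','bail_grip','basket','garlic','hook_plumb','gate'):
    try:
      f=robot.recognise if n=='gate' else robot.spot_point
      print(cam,n,[(np.round(r['centre'],4).tolist(),round(r['score'],2),proj(cam,r['centre']).round().tolist()[0]) for r in f(n,cam)][:2])
    except Exception as e: print(n,e)
togo([.433,.098,.447],np.pi+.21); print(robot.get_obs()['time'],robot.get_obs()['joint_positions'].round(2))
E
```

```text
side bail_top [([0.4212, 0.0778, 0.2843], 0.6, [326.0, 194.0]), ([0.6411, 0.1352, 0.0107], 0.49, [240.0, 299.0])]
side bail_grip [([0.4241, 0.0834, 0.2616], 0.62, [325.0, 203.0])]
side basket [([0.4258, 0.0863, 0.1202], 0.88, [322.0, 250.0])]
side garlic [([0.4301, 0.0857, 0.1244], 0.86, [321.0, 249.0]), ([0.5826, 0.27, 0.0], 0.64, [265.0, 342.0])]
side hook_plumb [([0.5014, 0.1119, 0.0112], 0.7, [294.0, 290.0])]
side gate [([0.5397, 0.1252, 0.2496], 0.35, [277.0, 220.0])]
wrist bail_top [([0.424, 0.0846, 0.2938], 0.68, [287.0, 287.0])]
wrist bail_grip [([0.4249, 0.0776, 0.2645], 0.78, [273.0, 259.0])]
wrist basket []
wrist garlic [([0.4464, 0.269, 0.0019], 0.81, [420.0, 227.0]), ([0.4257, 0.0878, 0.126], 0.78, [288.0, 204.0])]
wrist hook_plumb [([0.569, 0.1263, -0.0012], 0.66, [292.0, 289.0])]
wrist gate [([0.4971, 0.1084, 0.2546], 0.65, [299.0, 376.0])]
top bail_top [([0.423, 0.0855, 0.2878], 0.85, [217.0, 204.0])]
top bail_grip [([0.4229, 0.0832, 0.2667], 0.66, [218.0, 206.0])]
top basket [([0.4231, 0.0826, 0.1209], 0.64, [223.0, 220.0])]
top garlic [([0.445, 0.266, 0.0034], 0.62, [183.0, 205.0]), ([0.4292, 0.0861, 0.1233], 0.59, [223.0, 217.0])]
top hook_plumb [([0.5044, 0.1136, 0.0119], 0.92, [228.0, 205.0])]
top gate [([0.6243, 0.1135, 0.0111], 0.72, [241.0, 176.0]), ([0.3964, -0.0133, 0.0578], 0.49, [248.0, 242.0])]
pos [0.4257 0.084  0.4459] rot [ 3.142  0.    -2.93 ] F [ 0.3 -0.3 -3.1] units [-0.25  0.3  -0.03] [0.   0.   0.01]
9.7 [ 0.06 -0.18  1.54  0.    1.78 -1.72]
```

View pics/s3.png

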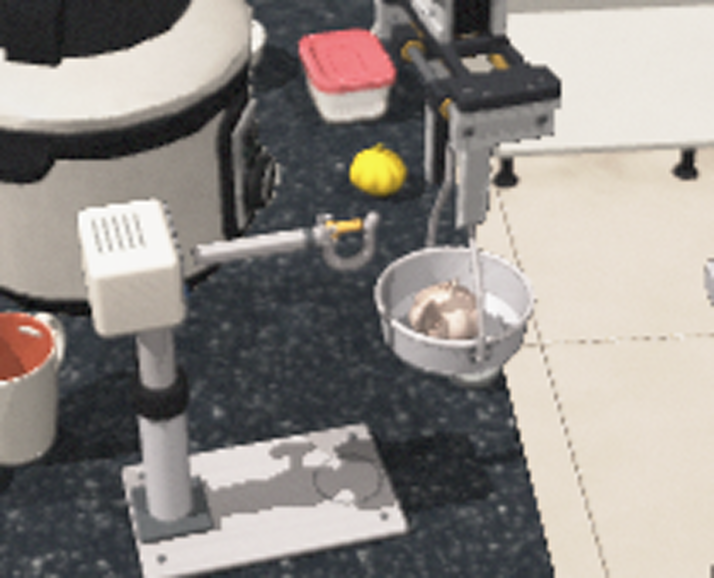

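View pics/wrist3.png

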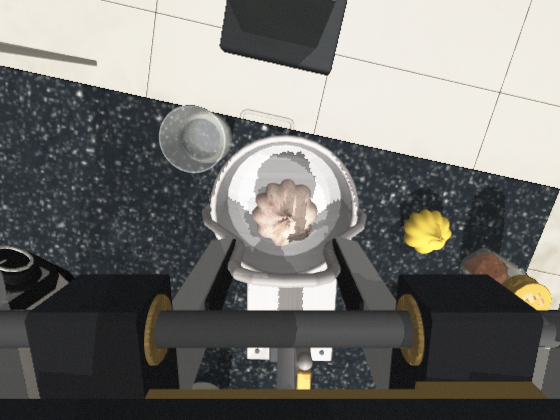

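The side crop shows the basket hanging level in the gripper with the garlic inside. The hook is clear at crop (345,240), with the gate at (345,226) and the nose at (372,217). The wrist view shows the gate at about (303,378), the nose at (304,361) and the bail top at (285,278).

```bash
python3 - <<'E'
from h import *
np.set_printoptions(precision=4,suppress=True)
def tri(a,b):
    (o1,d1),(o2,d2)=ray(*a),ray(*b)
    s=np.linalg.lstsq(np.stack([d1,-d2],1),o2-o1,rcond=None)[0];p,q=o1+d1*s[0],o2+d2*s[1];return (p+q)/2,np.linalg.norm(p-q)
print('nose',tri(('side',(299.4,213.8)),('wrist',(304,361))))
print('gate',tri(('side',(291.5,216.5)),('wrist',(303,378))))
for z in(.245,.25,.255): print(z,'gate w',atz('wrist',(303,378),z),'nose w',atz('wrist',(304,361),z+.006))
print('bail w',atz('wrist',(285,278),.289))
im=cv2.imread('pics/wrist3.png');cv2.imwrite('pics/wrist3c.png',cv2.resize(im[255:400,220:360],None,fx=4,fy=4,interpolation=cv2.INTER_CUBIC))
E
```

```text
nose (array([0.4876, 0.1092, 0.2532]), np.float64(0.0007049868899128884))
gate (array([0.5052, 0.1122, 0.2475]), np.float64(0.002125582532393063))
0.245 gate w [0.506  0.1131 0.245 ] nose w [0.4896 0.1096 0.251 ]
0.25 gate w [0.502  0.1119 0.25  ] nose w [0.4858 0.1085 0.256 ]
0.255 gate w [0.498  0.1107 0.255 ] nose w [0.4821 0.1073 0.261 ]
bail w [0.4224 0.0835 0.289 ]
```

View pics/wrist3c.png

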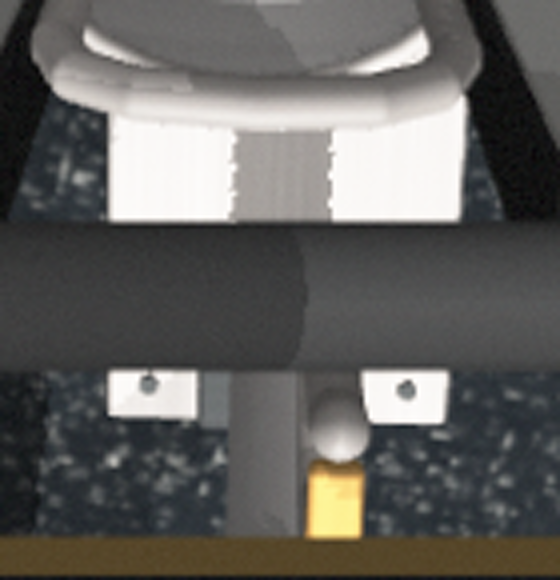

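Request:
play_rows(translation=[[0, 0.15, 0], [0, 0.15, 0], [-0.15, 0, 0], [-0.3, 0, 0], [-0.3, 0, 0], [-0.3, 0, 0], [-0.3, 0, 0], [-0.3, 0, 0]], twist=[[0, 0, 0], [0, 0, 0], [0, 0, 0], [0, 0, 0], [0, 0, 0], [0, 0, 0], [0, 0, 0], [0, 0, 0]], gripper=[-1, -1, -1, -1, -1, -1, -1, -1])

```text
time: 10.5
tool_pos: [0.4891, 0.1097, 0.4456]
ee_rot: [3.141, -0.0, -2.931]
wrist_force: [-1.6, 0.2, -2.9]
width: 0.0535
finger_force: 29.3
```

Request:
play_rows(translation=[[-0.25, 0, 0], [-0.1, 0, 0], [0, 0, 0], [0, 0, 0], [0, 0, 0]], twist=[[0, 0, 0], [0, 0, 0], [0, 0, 0], [0, 0, 0], [0, 0, 0]], gripper=[-1, -1, -1, -1, -1])

```text
time: 11.0
tool_pos: [0.501, 0.1124, 0.4461]
ee_rot: [3.142, 0.0, -2.93]
wrist_force: [-0.2, -0.0, -3.5]
width: 0.0536
finger_force: 29.3
```

```bash
python3 - <<'E'
from h import *
im=snap('side');w=snap('wrist')
a=cv2.resize(im[180:250,255:335],None,fx=5,fy=5,interpolation=cv2.INTER_CUBIC)
b=cv2.resize(w[220:400,200:380],None,fx=2,fy=2,interpolation=cv2.INTER_CUBIC)[:350,:]
cv2.imwrite('pics/s4.png',np.hstack([a,b]))
for c in('side','wrist'):
    print(c,[(np.round(r['centre'],4).tolist(),round(r['score'],2)) for r in robot.spot_point('bail_top',c)][:2])
togo([.433,.098,.447],np.pi+.21)
print(proj('side',[[.4985,.1115,.289],[.4985,.1115,.224+.029],[.4985,.1115,.221]]))
E
```

```text
side [([0.4974, 0.1096, 0.2862], 0.59)]
wrist [([0.498, 0.1156, 0.2904], 0.96)]
pos [0.5011 0.1124 0.4461] rot [ 3.142  0.    -2.93 ] F [ 1.2  0.8 -2.8] units [ 1.74  0.   -0.02] [0.   0.   0.01]
[[294.70449865 201.74607358]
 [294.70032568 214.55795581]
 [294.69674733 225.54422812]]
```

View pics/s4.png

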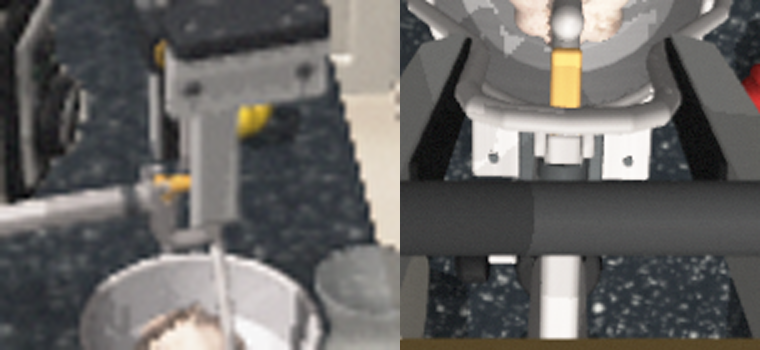

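The composite shows the nose (combined 568,25) and gate (566,75) centred between the handle's uprights, with the bail top at (566,118).

```bash
python3 - <<'E'
from h import *
np.set_printoptions(precision=4,suppress=True)
f=np.array([.979,.204,0]);l=np.array([-.204,.979,0])
b=atz('wrist',(284.5,278.5),.2893)
for dz in(-.003,0,.003):
    n=atz('wrist',(284,232.5),.2535+dz);g=atz('wrist',(283.5,245),.250+dz)
    print(n,g,b,'bail-nose',(b-n)@f,(b-n)@l,'bail-gatetip',(b-g)@f)
E
```

```text
[0.4898 0.1097 0.2505] [0.498  0.1112 0.247 ] [0.4982 0.1118 0.2893] bail-nose 0.008638116756899442 0.00027534092138181785 bail-gatetip 0.0002502960705206979
[0.4888 0.1095 0.2535] [0.497 0.111 0.25 ] [0.4982 0.1118 0.2893] bail-nose 0.009591178705467409 0.0002814287823436425 bail-gatetip 0.001325177005545475
[0.4879 0.1093 0.2565] [0.4959 0.1108 0.253 ] [0.4982 0.1118 0.2893] bail-nose 0.010544240654035432 0.0002875166433054562 bail-gatetip 0.00240005794057014
```

Request:
play_rows(translation=[[-0.08, 0, 0.1], [0, 0, 0.2], [0, 0, 0.2], [0, 0, 0.15], [0, 0, 0.05], [0, 0, 0], [0, 0, 0]], twist=[[0, 0, 0], [0, 0, 0], [0, 0, 0], [0, 0, 0], [0, 0, 0], [0, 0, 0], [0, 0, 0]], gripper=[-1, -1, -1, -1, -1, -1, -1])

```text
time: 11.9
tool_pos: [0.5046, 0.1132, 0.4181]
ee_rot: [3.142, 0.0, -2.93]
wrist_force: [0.6, 0.6, -2.3]
width: 0.0535
finger_force: 29.3
```

Request:
play_rows(translation=[[0, 0, 0.05], [0, 0, 0.05], [0, 0, 0]], twist=[[0, 0, 0], [0, 0, 0], [0, 0, 0]], gripper=[-1, -1, -1])

```text
time: 12.2
tool_pos: [0.5045, 0.1131, 0.4137]
ee_rot: [3.142, -0.0, -2.93]
wrist_force: [0.0, 0.1, -2.0]
width: 0.0535
finger_force: 29.3
```

Request:
play_rows(translation=[[0, 0, 0.05], [0, 0, 0.05], [0, 0, 0]], twist=[[0, 0, 0], [0, 0, 0], [0, 0, 0]], gripper=[-1, -1, -1])

```text
time: 12.5
tool_pos: [0.5044, 0.1131, 0.4112]
ee_rot: [-3.141, 0.002, -2.93]
wrist_force: [-1.9, -1.0, 4.1]
width: 0.0534
finger_force: 29.5
```

Request:
play_rows(translation=[[0, 0, 0.05], [0, 0, 0]], twist=[[0, 0, 0], [0, 0, 0]], gripper=[-1, -1])

```text
time: 12.7
tool_pos: [0.5044, 0.1132, 0.4087]
ee_rot: [-3.142, 0.001, -2.93]
wrist_force: [-2.6, 0.8, 5.1]
width: 0.0531
finger_force: 29.6
```

Request:
play_rows(translation=[[0, 0, 0.03], [0, 0, 0]], twist=[[0, 0, 0], [0, 0, 0]], gripper=[-1, -1])

```text
time: 12.9
tool_pos: [0.5045, 0.1131, 0.4074]
ee_rot: [-3.142, 0.001, -2.93]
wrist_force: [-1.7, -0.3, 5.6]
width: 0.0537
finger_force: 29.6
```

Request:
play_rows(translation=[[0, 0, 0.05], [0, 0, 0.03], [0, 0, 0]], twist=[[0, 0, 0], [0, 0, 0], [0, 0, 0]], gripper=[-1, -1, -1])

```text
time: 13.2
tool_pos: [0.5046, 0.1132, 0.4047]
ee_rot: [-3.141, 0.002, -2.93]
wrist_force: [-2.4, -0.0, 6.2]
width: 0.0533
finger_force: 29.6
```

Request:
play_rows(translation=[[0, 0, 0.05], [0, 0, 0]], twist=[[0, 0, 0], [0, 0, 0]], gripper=[-1, -1])

```text
time: 13.4
tool_pos: [0.5047, 0.1132, 0.4031]
ee_rot: [-3.141, 0.004, -2.93]
wrist_force: [-2.3, 0.4, 8.0]
width: 0.0538
finger_force: 29.7
```

Request:
play_rows(translation=[[0, 0, 0.05], [0, 0, 0]], twist=[[0, 0, 0], [0, 0, 0]], gripper=[-1, -1])

```text
time: 13.6
tool_pos: [0.5048, 0.1132, 0.4015]
ee_rot: [-3.141, 0.004, -2.93]
wrist_force: [-0.9, -0.7, 8.4]
width: 0.0533
finger_force: 29.8
```

Request:
play_rows(translation=[[0, 0, 0.05], [0, 0, 0]], twist=[[0, 0, 0], [0, 0, 0]], gripper=[-1, -1])

```text
time: 13.8
tool_pos: [0.5046, 0.1131, 0.3995]
ee_rot: [-3.141, 0.004, -2.93]
wrist_force: [-1.6, -0.8, 8.8]
width: 0.0534
finger_force: 29.8
```

Request:
play_rows(translation=[[0, 0, 0.05], [0, 0, 0]], twist=[[0, 0, 0], [0, 0, 0]], gripper=[-1, -1])

```text
time: 14.0
tool_pos: [0.5044, 0.1131, 0.397]
ee_rot: [-3.141, 0.002, -2.93]
wrist_force: [-3.7, -0.7, 7.2]
width: 0.053
finger_force: 30.0
```

Request:
play_rows(translation=[[0, 0, 0.04], [0, 0, 0]], twist=[[0, 0, 0], [0, 0, 0]], gripper=[-1, -1])

```text
time: 14.2
tool_pos: [0.5043, 0.1131, 0.3949]
ee_rot: [-3.141, 0.0, -2.93]
wrist_force: [-3.3, -0.5, 6.7]
width: 0.0535
finger_force: 30.2
```

Request:
play_rows(translation=[[0, 0, 0.05], [0, 0, 0]], twist=[[0, 0, 0], [0, 0, 0]], gripper=[-1, -1])

```text
time: 14.4
tool_pos: [0.5044, 0.1131, 0.3915]
ee_rot: [3.141, -0.0, -2.93]
wrist_force: [0.4, -1.0, -4.2]
width: 0.0537
finger_force: 29.4
```

Request:
play_rows(translation=[[0, 0, 0.05], [0, 0, 0]], twist=[[0, 0, 0], [0, 0, 0]], gripper=[-1, -1])

```text
time: 14.6
tool_pos: [0.5045, 0.1131, 0.3879]
ee_rot: [3.141, -0.003, -2.93]
wrist_force: [0.4, -0.7, -2.7]
width: 0.0537
finger_force: 29.4
```

Request:
play_rows(translation=[[0, 0, -0.1], [0, 0, -0.1], [0, 0, 0]], twist=[[0, 0, 0], [0, 0, 0], [0, 0, 0]], gripper=[-1, -1, -1])

```text
time: 14.9
tool_pos: [0.5048, 0.1132, 0.3988]
ee_rot: [-3.142, 0.002, -2.93]
wrist_force: [0.1, -0.8, -3.6]
width: 0.0538
finger_force: 29.4
```

Request:
play_rows(translation=[[0, 0, -0.05], [0, 0, -0.05], [0, 0, 0]], twist=[[0, 0, 0], [0, 0, 0], [0, 0, 0]], gripper=[-1, -1, -1])

```text
time: 15.2
tool_pos: [0.5046, 0.1132, 0.4024]
ee_rot: [-3.142, 0.001, -2.93]
wrist_force: [0.0, -0.7, -2.9]
width: 0.0538
finger_force: 29.4
```

Request:
play_rows(translation=[[0, 0, -0.04], [0, 0, 0]], twist=[[0, 0, 0], [0, 0, 0]], gripper=[-1, -1])

```text
time: 15.4
tool_pos: [0.5045, 0.1132, 0.4036]
ee_rot: [3.141, -0.0, -2.93]
wrist_force: [-0.5, -0.3, -3.9]
width: 0.0536
finger_force: 29.4
```

Request:
play_rows(translation=[[0, 0, -0.03], [0, 0, 0]], twist=[[0, 0, 0], [0, 0, 0]], gripper=[-1, -1])

```text
time: 15.6
tool_pos: [0.5045, 0.1131, 0.4043]
ee_rot: [3.141, -0.001, -2.93]
wrist_force: [0.6, 0.3, -5.0]
width: 0.0536
finger_force: 29.3
```

Request:
play_rows(translation=[[0, 0, -0.03], [0, 0, 0]], twist=[[0, 0, 0], [0, 0, 0]], gripper=[-1, -1])

```text
time: 15.8
tool_pos: [0.5046, 0.1132, 0.4051]
ee_rot: [3.141, -0.001, -2.93]
wrist_force: [0.6, -0.3, -7.0]
width: 0.0539
finger_force: 29.2
```

Request:
play_rows(translation=[[0, 0, -0.02], [0, 0, 0], [0, 0, 0]], twist=[[0, 0, 0], [0, 0, 0], [0, 0, 0]], gripper=[-1, -1, -1])

```text
time: 16.1
tool_pos: [0.5045, 0.1131, 0.4059]
ee_rot: [3.141, -0.001, -2.93]
wrist_force: [0.4, 0.0, -9.4]
width: 0.0533
finger_force: 29.1
```

Locked: about 6.5 N of upward tug on the gate and it holds. I'll lower it to seat.

Request:
play_rows(translation=[[0, 0, 0.1], [0, 0, 0.15], [0, 0, 0.15], [0, 0, 0.1], [0, 0, 0]], twist=[[0, 0, 0], [0, 0, 0], [0, 0, 0], [0, 0, 0], [0, 0, 0]], gripper=[-1, -1, -1, -1, -1])

```text
time: 16.6
tool_pos: [0.5044, 0.1132, 0.3861]
ee_rot: [3.141, -0.001, -2.93]
wrist_force: [1.2, 0.1, -3.0]
width: 0.0537
finger_force: 29.4
```

Request:
play_rows(translation=[[0, 0, 0.03], [0, 0, 0], [0, 0, 0]], twist=[[0, 0, 0], [0, 0, 0], [0, 0, 0]], gripper=[-1, -1, -1])

```text
time: 16.9
tool_pos: [0.5046, 0.1131, 0.3858]
ee_rot: [3.142, 0.001, -2.93]
wrist_force: [0.1, -0.0, -3.1]
width: 0.0535
finger_force: 29.4
```

Request:
play_rows(translation=[[0, 0, 0.03], [0, 0, 0], [0, 0, 0]], twist=[[0, 0, 0], [0, 0, 0], [0, 0, 0]], gripper=[-1, -1, -1])

```text
time: 17.2
tool_pos: [0.5045, 0.1132, 0.3842]
ee_rot: [3.141, -0.0, -2.93]
wrist_force: [0.1, -0.1, -3.3]
width: 0.0535
finger_force: 29.4
```

Request:
play_rows(translation=[[-0.05, 0, 0], [-0.05, 0, 0.04], [0, 0, 0], [0, 0, 0]], twist=[[0, 0, 0], [0, 0, 0], [0, 0, 0], [0, 0, 0]], gripper=[-1, -1, -1, -1])

```text
time: 17.6
tool_pos: [0.5087, 0.114, 0.383]
ee_rot: [-3.142, 0.001, -2.93]
wrist_force: [0.9, -0.1, -1.4]
width: 0.0532
finger_force: 29.4
```

Request:
play_rows(translation=[[0, 0, 0.03], [0, 0, 0], [0, 0, 0]], twist=[[0, 0, 0], [0, 0, 0], [0, 0, 0]], gripper=[-1, -1, -1])

```text
time: 17.9
tool_pos: [0.5086, 0.114, 0.3821]
ee_rot: [-3.142, 0.002, -2.93]
wrist_force: [0.5, -0.8, 0.5]
width: 0.0537
finger_force: 29.5
```

Request:
play_rows(translation=[[0, 0, 0.03], [0, 0, 0], [0, 0, 0]], twist=[[0, 0, 0], [0, 0, 0], [0, 0, 0]], gripper=[-1, -1, -1])

```text
time: 18.2
tool_pos: [0.5085, 0.114, 0.3811]
ee_rot: [-3.141, 0.002, -2.93]
wrist_force: [1.1, 0.6, 2.9]
width: 0.0534
finger_force: 29.7
```

Request:
play_rows(translation=[[0, 0, -0.025], [0, 0, 0], [0, 0, 0], [0, 0, 0], [0, 0, 0], [0, 0, 0], [0, 0, 0], [0, 0, 0]], twist=[[0, 0, 0], [0, 0, 0], [0, 0, 0], [0, 0, 0], [0, 0, 0], [0, 0, 0], [0, 0, 0], [0, 0, 0]], gripper=[-1, -1, 0.12, 0.16, 0.2, 0.25, 0.3, 0.35])

```text
time: 19.0
tool_pos: [0.5083, 0.114, 0.3806]
ee_rot: [3.141, -0.001, -2.93]
wrist_force: [0.4, 0.3, -0.6]
width: 0.0632
finger_force: 0.0
```

Request:
play_rows(translation=[[0, 0, 0], [0, 0, 0], [0, 0, 0], [0, 0, 0], [0, 0, 0], [0, 0, 0]], twist=[[0, 0, 0], [0, 0, 0], [0, 0, 0], [0, 0, 0], [0, 0, 0], [0, 0, 0]], gripper=[0.45, 0.6, 0.8, 0.9, 0.9, 0.9])

```text
time: 19.6
tool_pos: [0.5084, 0.114, 0.3813]
ee_rot: [3.142, 0.0, -2.93]
wrist_force: [0.6, -0.8, 0.2]
width: 0.0892
finger_force: 0.0
```

```bash
python3 - <<'E'
from h import *
im=snap('side');w=snap('wrist')
a=cv2.resize(im[170:270,240:340],None,fx=4,fy=4,interpolation=cv2.INTER_CUBIC)
b=cv2.resize(w[180:380,190:390],None,fx=2,fy=2,interpolation=cv2.INTER_CUBIC)
cv2.imwrite('pics/s5.png',np.hstack([a,b]))
togo([.508,.114,.44],None)
E
```

```text
pos [0.5084 0.114  0.3813] rot [ 3.142  0.    -2.93 ] F [-1.3 -0.9  0. ] units [ 0.01  0.   -1.47] None
```

View pics/s5.png

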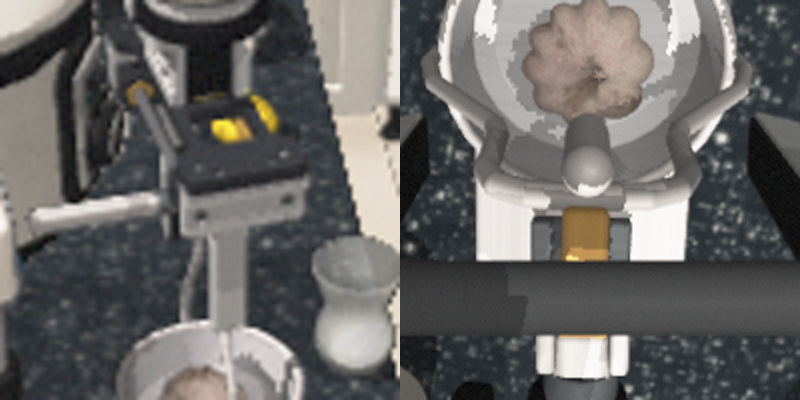

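The wrist half shows the garlic in the basket, the wire below the nose (588,170), the gate (587,235) above it, and the fingers clear on both sides. I'll retreat upward.

Request:
play_rows(translation=[[0, 0, -0.2], [0, 0, -0.4], [0, 0, -0.5], [0, 0, -0.7], [0, 0, -0.7], [0, 0, -0.7], [0, 0, -0.4], [0, 0, 0]], twist=[[0, 0, 0], [0, 0, 0], [0, 0, 0], [0, 0, 0], [0, 0, 0], [0, 0, 0], [0, 0, 0], [0, 0, 0]], gripper=[1, 1, 1, 1, 1, 1, 1, 1])

```text
time: 20.5
tool_pos: [0.5081, 0.114, 0.5292]
ee_rot: [-3.141, 0.007, -2.93]
wrist_force: [-0.2, -0.2, 0.3]
width: 0.0939
finger_force: 0.0
```

Request:
play_rows(translation=[[0.5, 0, 0], [0.7, 0, 0], [0.7, 0, 0], [0.5, 0, 0], [0, 0, 0], [0, 0, 0], [0, 0, 0], [0, 0, 0]], twist=[[0, 0, 0], [0, 0, 0], [0, 0, 0], [0, 0, 0], [0, 0, 0], [0, 0, 0], [0, 0, 0], [0, 0, 0]], gripper=[1, 1, 1, 1, 1, 1, 1, 1])

```text
time: 21.3
tool_pos: [0.4155, 0.094, 0.5245]
ee_rot: [3.141, -0.001, -2.93]
wrist_force: [1.0, 0.6, 0.1]
width: 0.0939
finger_force: 0.0
```

```bash
python3 - <<'E'
from h import *
fs=[]
for i in range(12): fs.append(snap('side'))
d=[cv2.absdiff(f[180:270,240:340],fs[-1][180:270,240:340]).max() for f in fs];print(d)
a=cv2.resize(fs[-1][170:270,240:340],None,fx=5.5,fy=5.5,interpolation=cv2.INTER_CUBIC)
cv2.imwrite('pics/s6.png',a);togo([.4,.1,.5])
E
```

```text
[np.uint8(79), np.uint8(79), np.uint8(80), np.uint8(76), np.uint8(48), np.uint8(49), np.uint8(49), np.uint8(34), np.uint8(37), np.uint8(25), np.uint8(22), np.uint8(0)]
pos [0.4145 0.0939 0.5253] rot [ 3.142  0.    -2.93 ] F [-1.  -0.  -0.6] units [0.32 0.23 0.63] None
```

View pics/s6.png

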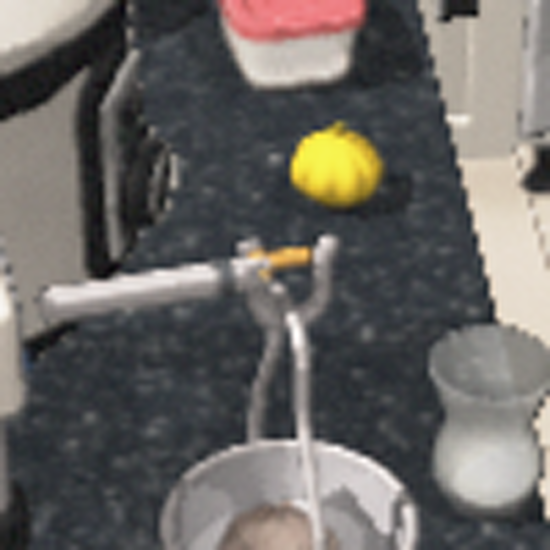

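The gate is shut over the wire at (285,260), and the basket hangs free with the garlic inside, swaying slightly. I'll wait for it to settle.

Request:
play_rows(translation=[[0, 0, 0], [0, 0, 0], [0, 0, 0], [0, 0, 0], [0, 0, 0], [0, 0, 0], [0, 0, 0], [0, 0, 0]], twist=[[0, 0, 0], [0, 0, 0], [0, 0, 0], [0, 0, 0], [0, 0, 0], [0, 0, 0], [0, 0, 0], [0, 0, 0]], gripper=[1, 1, 1, 1, 1, 1, 1, 1])

```text
time: 22.7
tool_pos: [0.4146, 0.0939, 0.5253]
ee_rot: [3.142, 0.0, -2.93]
wrist_force: [0.6, 0.2, -0.1]
width: 0.0939
finger_force: 0.0
```

Request:
play_rows(translation=[[0, 0, 0], [0, 0, 0], [0, 0, 0], [0, 0, 0], [0, 0, 0], [0, 0, 0], [0, 0, 0], [0, 0, 0]], twist=[[0, 0, 0], [0, 0, 0], [0, 0, 0], [0, 0, 0], [0, 0, 0], [0, 0, 0], [0, 0, 0], [0, 0, 0]], gripper=[1, 1, 1, 1, 1, 1, 1, 1])

```text
time: 23.5
tool_pos: [0.4146, 0.0939, 0.5253]
ee_rot: [3.142, 0.0, -2.93]
wrist_force: [0.7, 0.6, -0.3]
width: 0.0941
finger_force: 0.0
```

Request:
play_rows(translation=[[0, 0, 0], [0, 0, 0], [0, 0, 0], [0, 0, 0], [0, 0, 0], [0, 0, 0], [0, 0, 0], [0, 0, 0]], twist=[[0, 0, 0], [0, 0, 0], [0, 0, 0], [0, 0, 0], [0, 0, 0], [0, 0, 0], [0, 0, 0], [0, 0, 0]], gripper=[1, 1, 1, 1, 1, 1, 1, 1])

```text
time: 24.3
tool_pos: [0.4146, 0.0939, 0.5253]
ee_rot: [3.142, 0.0, -2.93]
wrist_force: [-0.2, -0.1, -0.5]
width: 0.0942
finger_force: 0.0
```

Request:
play_rows(translation=[[0, 0, 0], [0, 0, 0], [0, 0, 0], [0, 0, 0], [0, 0, 0], [0, 0, 0], [0, 0, 0], [0, 0, 0]], twist=[[0, 0, 0], [0, 0, 0], [0, 0, 0], [0, 0, 0], [0, 0, 0], [0, 0, 0], [0, 0, 0], [0, 0, 0]], gripper=[1, 1, 1, 1, 1, 1, 1, 1])

```text
time: 25.1
tool_pos: [0.4146, 0.0939, 0.5253]
ee_rot: [3.141, 0.0, -2.93]
wrist_force: [0.0, 0.5, -0.3]
width: 0.0938
finger_force: 0.0
```

Request:
play_rows(translation=[[0, 0, 0], [0, 0, 0], [0, 0, 0], [0, 0, 0], [0, 0, 0], [0, 0, 0], [0, 0, 0], [0, 0, 0]], twist=[[0, 0, 0], [0, 0, 0], [0, 0, 0], [0, 0, 0], [0, 0, 0], [0, 0, 0], [0, 0, 0], [0, 0, 0]], gripper=[1, 1, 1, 1, 1, 1, 1, 1])

```text
time: 25.9
tool_pos: [0.4146, 0.0939, 0.5253]
ee_rot: [3.142, 0.0, -2.93]
wrist_force: [0.1, -0.0, -0.1]
width: 0.0939
finger_force: 0.0
```

```bash
python3 - <<'E'
from h import *
fs=[snap('side')[180:270,240:340] for i in range(24)]
print([int(cv2.absdiff(f,fs[-1]).max()) for f in fs])
print([cv2.phaseCorrelate(fs[-1][50:,30:80,1].astype(np.float32),f[50:,30:80,1].astype(np.float32))[0] for f in fs[::3]])
print(robot.get_obs()['time'])
E
```

```text
[18, 17, 18, 20, 19, 19, 19, 19, 16, 19, 22, 18, 20, 18, 21, 18, 18, 20, 18, 20, 19, 20, 20, 0]
[(0.058946993741997744, 0.003212841911565789), (0.024411427449127387, 0.015258965670334135), (0.007896014251613792, 0.006719695811902682), (-0.0011197018588937624, 0.03989489872604679), (-0.0033837359168167325, -0.016362978240039183), (0.026554282137599472, 0.006152913644623226), (0.029558925969546124, 0.0247680623265083), (0.024565396570210396, 0.029691685173336424)]
27.1
```

The basket is still: only image noise is left between frames.

```bash
python3 -c "
from bench import robot
print(robot.close_job())"
```

```text
the job is handed in; nothing more can be done
None
```

I hung the basket on the hook scale with the garlic inside; the gate snapped shut, held against a tug of about 6.5 N, and the basket hung still and free at hand-in (about 27 s).

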